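# Show the edge of the front panel

## Task

Two aluminium plates lie on the raised green-topped ledge. Without lifting it, push the one with the window cut in it along the ledge until about a third of its length sticks out past the open end (the end with no raised stop), so that someone can take it by its edge. Leave it lying flat and square to the ledge, and do not disturb the plain plate or the other things on the bench.

Things in the scene. Friction and masses are not known exactly. Their poses are not given: they have to be found in the camera images.
- ledge: fixed white riser with a green mat on top, 220 (x) by 270 (y) mm, top 60 mm above the bench; origin at the centre of its underside. Its +y end (roughly the robot's left) is open, with a 60 mm drop; along its -y end runs a raised stop 6 mm thick (y -135 to -129 mm), 16 mm high above the mat. Turned up to about 10 degrees from the world axes
- ledge_end (a point): middle of the open end's top edge: 135 mm along the ledge's +y from its centre, at the mat's height; axes as the ledge's
- panel: the plate to push: loose aluminium panel 64 (x) by 110 (y) by 6 mm thick, about 90 g, with a through window 34 (x) by 48 (y) mm centred 18 mm towards +y and a 16 mm round hole 34 mm towards -y; flat on the mat, y roughly along the ledge, beside the plain plate (either may be nearer the robot); origin at the centre of its underside
- panel_lead (a point): middle of the panel's leading (+y) end face, 55 mm from its centre along its +y, 3 mm above its underside
- blank: plain aluminium plate without holes, also 64 by 110 by 6 mm, loose on the mat beside the panel, about 100 mm from it centre to centre across the ledge; must stay put; origin at the centre of its underside
- motor: loose small black gear motor, 34 by 90 by 24 mm, on the bench beyond the ledge's open end; origin under its gearbox
- driver: loose screwdriver with a yellow handle, 170 mm long, lying on the bench beyond the ledge's stop end; origin near the middle of its length, on the bench
- drawer: loose grey open parts drawer, 120 by 58 by 40 mm high, on the bench beyond the ledge's open end, nearer the robot than the motor; origin at the centre of its underside
Things that resemble listed ones, but are neither listed nor needed, are in the scene too. What is shaped like the panel but orange or turquoise is not meant.

How it is judged:
By the outcome, as a careful person would: the job done as asked, in the order asked, and still so for the second after the job is handed in, with the robot touching nothing.
It also fails if it takes over 35 s, if anything falls off the work surface, if the arm or the gripper's body presses on something with over 40 N, if the wrist force passes 120 N, or if a joint passes its speed limit or range.

## Robot

A 6-joint arm with a two-finger parallel gripper is mounted at the origin on the work surface. World frame = base frame: x ahead of the robot, y to its left, z up, the work surface at z = 0. Lengths are in m, angles in rad, forces in N, time in s.
With the tool pointing down it reaches from about 0.3 to 0.75 m from the base axis. Payload 8.5 kg.
Tool frame: the origin (TCP) lies at the centre of the arm's flange, where the gripper is bolted on; the fingertips stand 166 mm ahead of it and the grasp point (between the pads) lies 147 mm ahead of it (ctrl.tcp_to_tips is the distance from the TCP to the fingertips, in m); z points along the fingers, y is the line along which they close (so a half turn about z gives the same grasp; the last joint's range is limited). The gripper opens to 88 mm and grips with 3 to 60 N. Pads are 18 mm wide; open, the fingers measure 123 mm over their backs; the gripper's body (75 mm by 187 mm) begins 45 mm behind the grasp point.
Start: joints at [0.917, 0.381, 1.297, -0, 1.464, -0.215], TCP at [0.234, 0.498, 0.405] pointing down, gripper open.
Joint ranges: [-3.11, 3.11], [-0.89, 2.33], [0.22, 2.48], [-1.42, 4.56], [0.17, 2.85], [-2.88, 2.88]. Speed limits (rad/s): [2.39, 2.39, 3.14, 3.14, 3.14, 3.14].

## Interface

Orientations are given as a 3x3 rotation matrix whose columns are the frame's x, y, z axes.
In Python, from station import ctrl gives the robot as it stands. The module is installed in compiled form; this text tells all that it offers.
- The arm moves only by the shell command python3 -m handwheel 'ROWS' [OPENING]. ROWS is a JSON list that holds a single list of rows (three levels of brackets), with 1 to 12 rows, each of 6 numbers: dx, dy, dz in fractions of the full range, 1 being 0.8 m, then a rotation vector rx, ry, rz in fractions of the full range, 1 being pi/2 rad; each row is the pose to reach, as a shift and turn from the pose commanded when the command began, along the tool's axes at that moment; what a row does not reach only later rows make up. A row lasts 1/10 s, in which the tool goes at most 0.05 m and 0.15 rad, less where a joint would pass 70% of its speed; a pose out of reach is approached as far as the arm can. OPENING is the opening from 0.0 (shut) to 1.0 (fully open), set as the command begins (- or left out keeps the last). The fingers move at their own pace and stop on an object; the grip force is fixed at half the most. Time passes only in rows, so rows that do not move let the fingers close. It prints the time, the measured TCP pose, the force, the opening and the grip force at its end. A shift or turn number past 1, either way, is cut back to 1. Input that does not fit is refused with a message, and nothing moves.
- ctrl.get_state(): the state, without advancing time (a new reading comes with each control period).
- ctrl.snapshot(name): name is "scene" or "top"; returns the picture (400x640x3 uint8, red, green, blue); there is no depth.
- ctrl.camera_model(name): a dict with "fovy" (degrees; the focal length in pixels is half the picture's height over the tangent of half this angle, whatever the lens; pixels are square), "cx", "cy" (the principal point, pixels), "k1" (the pictures are not rectified: a ray, as slopes to the right and down, at radius r is drawn at 1 + k1 r^2 times it, then the intrinsics apply), "view" (4x4, takes a point from world to camera coordinates). Camera axes: x right, y up, looking along -z (the intrinsics and any distortion apply to the point x, -y, -z); pixel columns grow to the right and rows downward; lengths in m; the calibration is good to about 2 mm. A picture is of the moment at which its call begins. camera_model takes no time and is no camera call.
- ctrl.sign_off(): hands the job in; it is judged then, once.
The state is a dict: "clock": time; "q": joint angles; "qvel": joint speeds; "tau": joint torques, N m; "position": TCP position; "eef_rot": TCP orientation; "contact_force": force on the tool from outside, world axes, zero at the start; "moment": the same for the moment, N m; "finger_gap": opening from 0.0 (shut) to 1.0 (fully open); "grip_force": force on a finger pad.
Only numpy, scipy, OpenCV 4.12 (cv2) and the standard library are available. Lean on these libraries where they do the work, as an engineer would, in place of code of your own. Each camera call takes 0.05 s, during which the arm holds its last target. There are 200 camera calls.

## Working session

There is one attempt and no reset: what is moved stays moved. The work goes in short steps, Python scripts to look and compute and a shell command to move; the robot and the scene stay as the last step left them, time stands still between calls to the robot, and variables do not carry over. Pictures are saved under pics/ and viewed, at most 10 in all, crops included, and the job is handed in when it is done.

```bash
mkdir -p pics; cat > h.py <<'E'
import numpy as np,cv2
from station import ctrl
def snap(n,f):
    im=ctrl.snapshot(n); cv2.imwrite('pics/'+f,im[:,:,::-1]); return im
def ray(n,u,v):
    m=ctrl.camera_model(n); f=200/np.tan(np.radians(m['fovy'])/2)
    d=np.array([(u-m['cx'])/f,(v-m['cy'])/f]); s=d.copy()
    for _ in range(30): s=d/(1+m['k1']*(s@s))
    V=np.array(m['view']); R=V[:3,:3]
    return -R.T@V[:3,3], R.T@np.array([s[0],-s[1],-1])
def onz(n,u,v,z):
    o,d=ray(n,u,v); return o+d*(z-o[2])/d[2]
def proj(n,p):
    m=ctrl.camera_model(n); f=200/np.tan(np.radians(m['fovy'])/2)
    V=np.array(m['view']); c=V[:3,:3]@np.array(p)+V[:3,3]; s=np.array([c[0],-c[1]])/-c[2]
    s=s*(1+m['k1']*(s@s)); return s*f+[m['cx'],m['cy']]
E
python3 - <<'E'
from h import *
np.set_printoptions(precision=4,suppress=True)
for n in('top','scene'):
    snap(n,n+'0.png'); m=ctrl.camera_model(n);V=np.array(m['view']);print(m['fovy'],m['k1'],-V[:3,:3].T@V[:3,3])
s=ctrl.get_state();print(s['clock'],s['position'],s['eef_rot'],s['finger_gap'])
E
```

```text
54.056307428028006 -0.06574916356329183 [ 0.2498 -0.0168  1.0618]
55.4096304062321 -0.07520989407861477 [1.1107 0.3251 0.6753]
0.1 [0.2337 0.4979 0.4042] [[-0.9053  0.4248 -0.0008]
 [ 0.4248  0.9053 -0.0011]
 [ 0.0003 -0.0013 -1.    ]] 1.0018923700797244
```

View pics/top0.png

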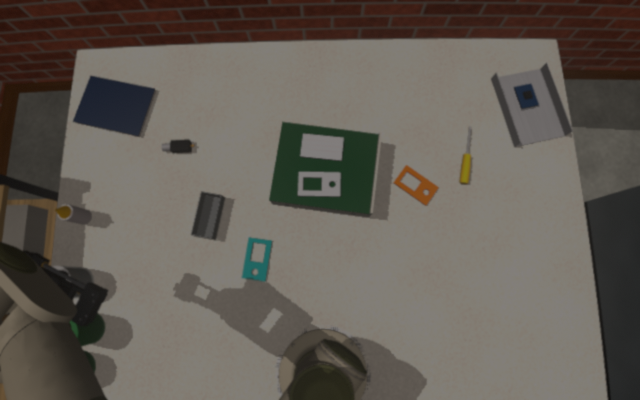

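View pics/scene0.png

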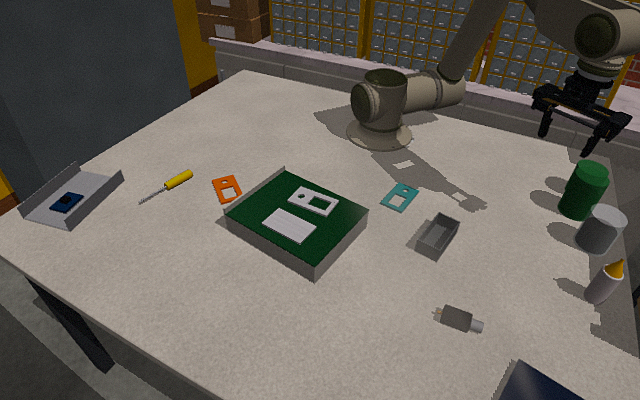

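Top view: windowed plate at (319,184) and plain plate at (322,147), both on the green ledge, whose open end is on the left. Orange (416,185) and turquoise (257,259) look-alikes lie on the bench. The aluminium one at (319,184) is the one meant, because it is on the ledge and has a window and a round hole. I'll measure it and confirm with a crop.

```bash
cat > meas.py <<'E'
from h import *
np.set_printoptions(precision=4,suppress=True)
def plates(im,z=.066):
    x0,y0,x1,y1=225,115,400,225
    hsv=cv2.cvtColor(im,cv2.COLOR_RGB2HSV)
    roi=np.zeros(im.shape[:2],np.uint8)
    g=cv2.inRange(hsv,(45,80,20),(90,255,140)); g[:y0]=0;g[y1:]=0;g[:,:x0]=0;g[:,x1:]=0
    c=max(cv2.findContours(g,cv2.RETR_EXTERNAL,2)[0],key=cv2.contourArea)
    out={'mat':c}
    hull=cv2.convexHull(c); 
    k=roi.copy(); cv2.fillPoly(k,[hull],255)
    w=((im.min(2)>115)&(k>0)).astype(np.uint8)
    return g,c,w
if __name__=='__main__':
    im=ctrl.snapshot('top'); g,c,w=plates(im)
    P=lambda q,z:np.array([onz('top',u,v,z)[:2] for u,v in q])
    def rect(c,z):
        p=P(c.reshape(-1,2).astype(float),z)
        (cx,cy),(a,b),t=cv2.minAreaRect((p*1000).astype(np.float32)); return np.array([cx,cy,a,b,t])
    print('mat',rect(c,.06))
    q=cv2.approxPolyDP(cv2.convexHull(c),6,True).reshape(-1,2);print(q.tolist(),P(q.astype(float),.06).tolist())
    for d in cv2.findContours(w,cv2.RETR_EXTERNAL,1)[0]:
        if cv2.contourArea(d)>300: print('plate',rect(d,.066),cv2.boundingRect(d))
    cc,hh=cv2.findContours(w,cv2.RETR_CCOMP,1)
    for i,d in enumerate(cc):
        if hh[0][i][3]>=0 and cv2.contourArea(d)>8: print('hole',rect(d,.063),cv2.contourArea(d))
    cv2.imwrite('pics/crop.png',cv2.resize(im[110:225,255:400,::-1],None,fx=5,fy=5,interpolation=2))
E
python3 meas.py
```

```text
mat [531.2625 -18.168  257.5612 214.7722  80.8202]
[[283, 124], [376, 136], [367, 212], [271, 199]] [[0.65404779791187, 0.09141238728953509], [0.6138818421681809, -0.15931813280448995], [0.4073349585339362, -0.1259090481758454], [0.44724917718521723, 0.12270241572996719]]
plate [484.6075  -1.9164 102.1974  56.2695  88.6819] (299, 173, 40, 22)
plate [585.6991 -12.0042 103.8944  58.2966  82.7282] (301, 135, 41, 24)
hole [484.3788 -37.2686  26.1932  24.1789  88.6744] 70.5
hole [485.6565  15.1653  57.829   45.6841  88.6931] 360.0
```

View pics/crop.png

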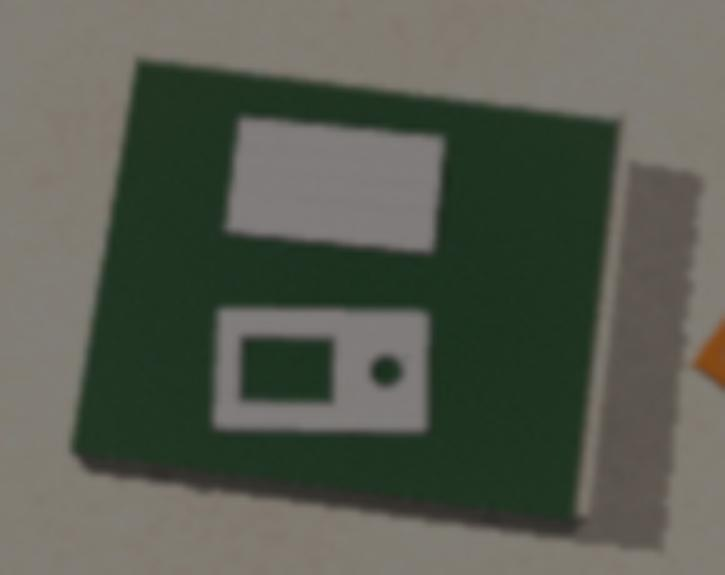

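The crop confirms it: the lower plate has a window on the left (+y, open end) and a round hole on the right. The mat and plate sizes match what's given. I'll push its trailing face with both partly open fingertips square to the ledge, which also squares the plate.

```bash
cat > go.py <<'E'
import sys
from h import *
from scipy.spatial.transform import Rotation as Ro
np.set_printoptions(precision=4,suppress=True)
a=np.radians(-9.1); ex=np.array([np.cos(a),np.sin(a),0]); ey=np.array([-ex[1],ex[0],0])
E0=np.array([.5508,.1084,.06])
Rt=np.c_[np.cross(ex,[0,0,-1]),ex,[0,0,-1]]   # tool y = ex, z down
def go(x,y,tipz):
    s=ctrl.get_state(); R=np.array(s['eef_rot']); p=np.array(s['position'])
    t=E0+x*ex+y*ey; t[2]=tipz+ctrl.tcp_to_tips
    d=p-E0; print('t',s['clock'],'ledge xy',d@ex,d@ey,'tip z',p[2]-ctrl.tcp_to_tips,'F',np.array(s['contact_force']))
    print('row',R.T@(t-p),Ro.from_matrix(R.T@Rt).as_rotvec())
if __name__=='__main__': go(*map(float,sys.argv[1:]))
E
python3 go.py -.043 -.2 .12
```

```text
t 0.15 ledge xy -0.3747572447431491 0.33440265839506306 tip z 0.23831915308109056 F [-0.2542  0.044  -0.3034]
row [-0.4665 -0.4218  0.1186] [-0.001   0.0004  1.2908]
```

The rows are not in the units I measure in: shifts go in shares of 0.8 m and turns go in shares of pi/2 rad. I convert before sending: -0.4665 m is -0.5831, -0.4218 m is -0.5273, 1.291 rad is 0.8219.

```bash
T="x"; python3 -m handwheel '[[[-0.5831, -0.5273, 0.125, 0, 0, 0.8219], [-0.5831, -0.5273, 0.125, 0, 0, 0.8219], [-0.5831, -0.5273, 0.125, 0, 0, 0.8219], [-0.5831, -0.5273, 0.125, 0, 0, 0.8219], [-0.5831, -0.5273, 0.125, 0, 0, 0.8219], [-0.5831, -0.5273, 0.125, 0, 0, 0.8219], [-0.5831, -0.5273, 0.125, 0, 0, 0.8219], [-0.5831, -0.5273, 0.125, 0, 0, 0.8219], [-0.5831, -0.5273, 0.125, 0, 0, 0.8219], [-0.5831, -0.5273, 0.125, 0, 0, 0.8219], [-0.5831, -0.5273, 0.125, 0, 0, 0.8219], [-0.5831, -0.5273, 0.125, 0, 0, 0.8219]]]' 0.35; python3 go.py -.043 -.2 .1
```

```text
clock: 1.35
position: [0.463, -0.0508, 0.3102]
eef_rot: [[0.159, 0.987, -0.0], [0.987, -0.159, 0.0], [0.0, -0.0, -1.0]]
contact_force: [0.3, 1.0, -0.2]
finger_gap: 0.35
grip_force: 0.0
t 1.35 ledge xy -0.06147419357920939 -0.17105685818873942 tip z 0.14418670557056726 F [ 0.257   0.9944 -0.1845]
row [-0.0289  0.0185  0.0442] [-0.     -0.0001 -0.0007]
```

To row units: 0.044 m is 0.055, -0.029 m is -0.0363.

```bash
python3 -m handwheel '[[[-0.0363, 0.0231, 0.055, 0, 0, 0], [-0.0363, 0.0231, 0.055, 0, 0, 0], [-0.0363, 0.0231, 0.055, 0, 0, 0], [-0.0363, 0.0231, 0.055, 0, 0, 0]]]' >/dev/null; python3 go.py -.043 -.2 .063; python3 - <<'E'
from h import *
a=snap('scene','s1.png'); b=snap('top','t1.png')
cv2.imwrite('pics/s1c.png',cv2.resize(a[60:300,180:440,::-1],None,fx=2.4,fy=2.4))
E
```

```text
t 1.75 ledge xy -0.0440359339956581 -0.1970553656107311 tip z 0.1013462972804903 F [-0.0745  0.2213 -0.1796]
row [-0.0029  0.001   0.0383] [ 0.0004 -0.      0.0008]
```

View pics/s1c.png

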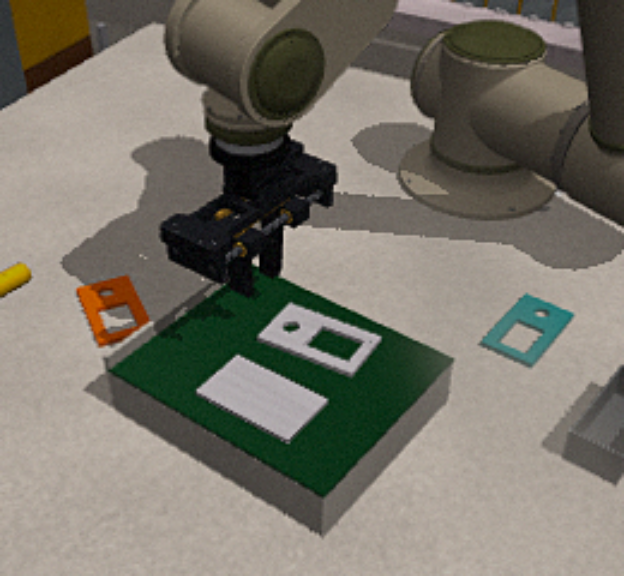

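The crop shows both fingertips at about (240-275,280), behind the panel's round-hole end, which is clear of the blank. I'm descending to 3 mm above the mat.

To row units: 0.0375 m is 0.0469, 0.034 m is 0.0425.

```bash
python3 -m handwheel '[[[0, 0, 0.025, 0, 0, 0], [0, 0, 0.0375, 0, 0, 0], [0, 0, 0.0425, 0, 0, 0], [0, 0, 0.0469, 0, 0, 0], [0, 0, 0.0469, 0, 0, 0], [0, 0, 0.0469, 0, 0, 0]]]' >/dev/null; python3 go.py -.043 -.2 .063
```

```text
t 2.45 ledge xy -0.043576195055726595 -0.19794945003352654 tip z 0.06339441076318728 F [0.6215 0.3597 0.0714]
row [-0.0021  0.0006  0.0004] [ 0.0005  0.0001 -0.0001]
```

To row units: 0.085 m is 0.1063, 0.08 m is 0.1.

```bash
python3 -m handwheel '[[[0.01, 0, 0, 0, 0, 0], [0.02, 0, 0, 0, 0, 0], [0.03, 0, 0, 0, 0, 0], [0.04, 0, 0, 0, 0, 0], [0.05, 0, 0, 0, 0, 0], [0.06, 0, 0, 0, 0, 0], [0.07, 0, 0, 0, 0, 0], [0.08, 0, 0, 0, 0, 0], [0.09, 0, 0, 0, 0, 0], [0.1, 0, 0, 0, 0, 0], [0.1063, 0, 0, 0, 0, 0], [0.1063, 0, 0, 0, 0, 0]]]' >/dev/null; python3 go.py -.043 -.1 .063
python3 meas.py; cp pics/crop.png pics/crop2.png
```

```text
t 3.65 ledge xy -0.043788720431707555 -0.11225872949885761 tip z 0.06290756417665044 F [-0.2742 -0.531  -0.157 ]
row [ 0.0123  0.0008 -0.0001] [-0.0004 -0.0004  0.0005]
mat [527.2156 -40.4831 211.706  214.6964  81.154 ]
[[299, 126], [376, 136], [367, 212], [334, 208]] [[0.6471709337815287, 0.04797552086799943], [0.6138818421681809, -0.15931813280448995], [0.4073349585339362, -0.1259090481758454], [0.41978258566111326, -0.040822024424563313]]
```

View pics/crop2.png

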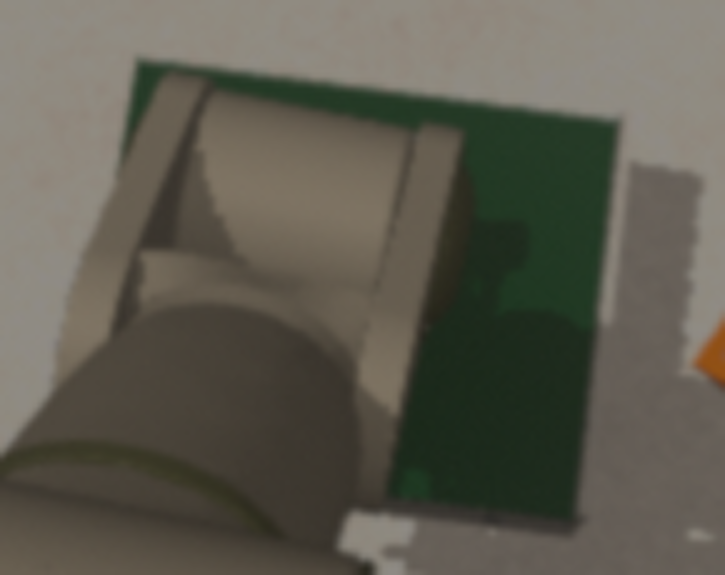

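The arm covers the plates in the top view, so I'll use the scene camera.

```bash
python3 - <<'E'
from h import *
a=snap('scene','s2.png')
cv2.imwrite('pics/s2c.png',cv2.resize(a[150:290,210:390,::-1],None,fx=4,fy=4,interpolation=2))
E
```

```text
(no output)
```

View pics/s2c.png

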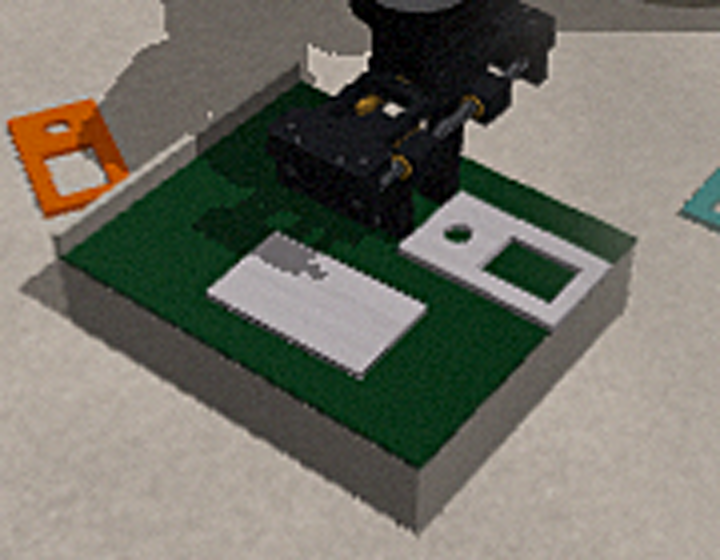

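The panel's leading end is just at the open edge (crop (552,328)-(613,265)), and it is square to the ledge. The blank is untouched. I'll measure the remaining distance from these corners.

```bash
python3 - <<'E'
from go import *
L=lambda n,c,z:(lambda p:np.round([(p-E0)@ex*1000,(p-E0)@ey*1000],1))(onz(n,210+(c[0]+.5)/4-.5,150+(c[1]+.5)/4-.5,z))
for k,c,z in[('lead',(552,328),.066),('lead',(613,265),.066),('trail',(400,243),.066),('trail',(456,192),.066),('end',(420,467),.06),('end',(636,240),.06),('stopcorner',(65,258),.06)]: print(k,L('scene',c,z))
E
```

```text
lead [-9.8  8.6]
lead [-74.8   9.3]
trail [ -14.9 -102. ]
trail [ -73.  -102.7]
end [110.2   5.7]
end [-108.     6.1]
stopcorner [ 110.1 -256.2]
```

To row units: 0.032 m is 0.04, 0.03 m is 0.0375.

```bash
python3 -m handwheel '[[[0.0075, 0, 0, 0, 0, 0], [0.0163, 0, 0, 0, 0, 0], [0.025, 0, 0, 0, 0, 0], [0.0325, 0, 0, 0, 0, 0], [0.0375, 0, 0, 0, 0, 0], [0.04, 0, 0, 0, 0, 0], [0.04, 0, 0, 0, 0, 0], [0.04, 0, 0, 0, 0, 0]]]' >/dev/null; python3 go.py -.043 -.08 .063
python3 -m handwheel '[[[-0.01, 0, 0, 0, 0, 0], [-0.025, 0, 0, 0, 0, 0], [-0.025, 0, 0, 0, 0, 0], [-0.025, 0, -0.05, 0, 0, 0], [-0.025, 0, -0.1, 0, 0, 0], [-0.075, 0, -0.15, 0, 0, 0], [-0.125, 0, -0.15, 0, 0, 0], [-0.175, 0, -0.15, 0, 0, 0], [-0.225, 0, -0.15, 0, 0, 0], [-0.275, 0, -0.15, 0, 0, 0], [-0.325, 0, -0.15, 0, 0, 0], [-0.325, 0, -0.15, 0, 0, 0]]]'
python3 - <<'E'
from h import *
a=snap('scene','s3.png'); b=snap('top','t3.png')
A=cv2.resize(a[150:290,210:390],None,fx=4,fy=4,interpolation=2)
cv2.imwrite('pics/s3c.png',A[:,:,::-1])
cv2.imwrite('pics/t3c.png',cv2.resize(b[110:225,225:400,::-1],None,fx=4,fy=4,interpolation=2))
E
```

```text
t 4.55 ledge xy -0.04362492193020887 -0.08100495105363009 tip z 0.06305165394820375 F [ 0.5017 -0.6795  0.3235]
row [0.001  0.0006 0.0001] [ 0.0001 -0.     -0.0002]
clock: 5.75
position: [0.4529, -0.2253, 0.3489]
eef_rot: [[0.163, 0.987, 0.0], [0.987, -0.163, -0.001], [-0.001, 0.0, -1.0]]
contact_force: [-0.5, 0.1, 0.3]
finger_gap: 0.355
grip_force: 0.0
```

View pics/s3c.png

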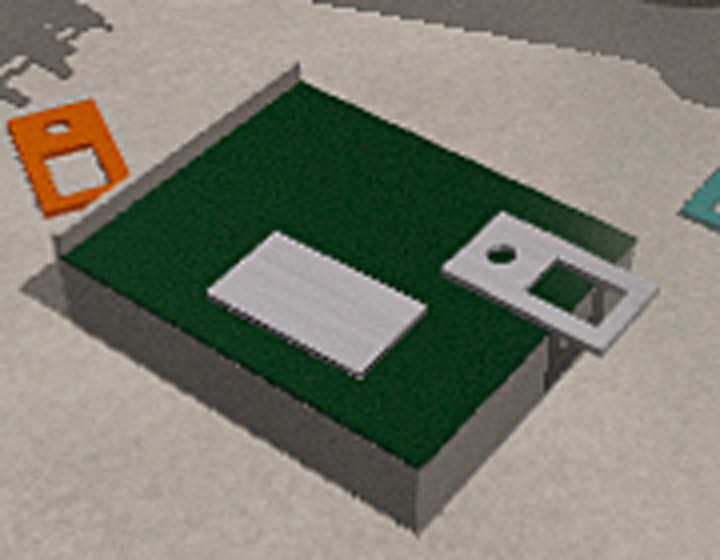

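View pics/t3c.png

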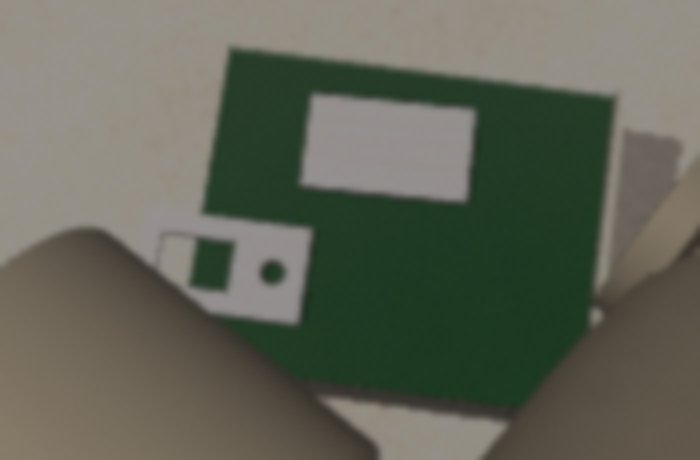

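The panel lies flat and square, sticking out past the open edge; its leading end is at scene crop (607,352)-(658,288). The blank is where it was. I'll check the overhang in both views.

```bash
python3 - <<'E'
from go import *
def L(n,o,c,z):
    p=onz(n,o[0]+(c[0]+.5)/4-.5,o[1]+(c[1]+.5)/4-.5,z); return np.round([(p-E0)@ex*1000,(p-E0)@ey*1000],1)
for k,c,z in[('lead',(604,352),.066),('lead',(658,288),.066),('trail',(443,267),.066),('trail',(503,211),.066),('end',(420,467),.06),('end',(636,240),.06),('end@panel',(546,336),.06)]: print('S',k,L('scene',(210,150),c,z))
for k,c,z in[('trail',(312,229),.066),('trail',(299,324),.066),('lead',(147,211),.066),('end',(229,48),.06),('end',(204,213),.06),('blank',(311,94),.066),('blank',(475,107),.066),('blank',(468,202),.066),('blank',(300,186),.066)]: print('T',k,L('top',(225,110),c,z))
E
```

```text
S lead [-11.4  41.7]
S lead [-73.8  40.2]
S trail [-13.4 -69.4]
S trail [-75.7 -69.4]
S end [110.2   5.7]
S end [-108.     6.1]
S end@panel [-7.6  6.4]
T trail [ -9.2 -71.8]
T trail [-73.6 -72.9]
T lead [-11.7  38.2]
T end [111.    3.7]
T end [-6.4  1.6]
T blank [ 83.6 -57.2]
T blank [  89.3 -167.4]
T blank [  23.  -171.2]
T blank [ 18.9 -59.6]
```

Both views put the overhang at about 35 mm of 110 mm, with the panel square to within about 1° and the blank unmoved. I'm handing it in.

```bash
python3 -c "
from station import ctrl
print(ctrl.sign_off())"
```

```text
the job is handed in; nothing more can be done
None
```

I pushed the windowed panel flat along the ledge until about 35 mm of its 110 mm length sticks out past the open end, square to the ledge within about 1°, with the plain plate unmoved, the robot clear of everything, and the job handed in after about 6 s.

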